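# Clamp the blank in the drilling jig with the cam hold-down

### The job

Clamp the wooden blank in the drilling jig: wind the round knurled nut down until the cam lever begins to bite on the blank about half way through its swing, then flip the lever fully home and let go. Do not crush the blank by setting the nut too tight, and leave the blank and the things around the jig where they are.

Things in the scene. Friction and masses are not known exactly. Their poses are not given: they have to be found in the camera images.
- clamp: Cam hold-down clamp fixed on the jig. Origin at the foot of its upright stud, on the jig's top, 18 mm above the table; x is the side to which the lever flips, y runs along the grey beam from stud to nose, z up. Nut, beam, lever and foot move up and down together; how far they are wound down at the start differs and is not measured. Once the foot touches, clamp force grows about 15 N per mm.
- nut_centre (a point): On the stud's axis, 120.5 mm above the clamp's origin, fixed to the stud. The round knurled steel nut (40 mm diameter, band 30 mm tall) has its middle 0 to 6.5 mm above here at the start, some 2.5 mm below when set; beam top (30 mm wide) 26 mm under that middle. Clockwise from above winds it down, 2.5 mm per rad; drag 0.25 N m, plus about 0.1 N m per rad once the foot bears.
- pivot (a point): Lever's pivot pin (along the clamp's y), 110 mm along y from the stud, 108.5 mm above the clamp's origin. Fixed to the stud: the real pin is 0 to 6.5 mm above this point at the start and some 2.5 mm below it when set. The lever reaches 115 mm from the pin; 12 mm thick across its swing, 18 mm wide along the pin.
- lever (a joint): Cam lever, rad: 0 upright (open), grows as it flips to the clamp's x, 1.57 flat (fully home, a stop). Stays where left, drag 0.45 N m; well set, it takes some 9 N near its end to close. Its cam pushes the rubber foot (28 mm wide, under the nose) evenly down by 5.1 mm per rad: 4 mm half way, 8 mm in all. At the start the upright lever leaves the foot 6.5 to 13 mm clear of the blank.
- blank: Loose hardwood blank, 100 x 85 x 38 mm, 0.35 kg, lying flat on the plywood jig (200 x 260 mm) under the foot, beside two low fences; origin at the centre of its underside. It is not to be grasped.
- glue: Bystander: white bottle, 60 mm diameter, 150 mm tall; origin at its underside.
- holecutter: Bystander: dark steel round cutter, 52 mm diameter, 45 mm tall; origin at its underside.
- offcut: Bystander: wooden offcut 120 x 50 x 30 mm; origin at its underside.

How it is judged (in metres and radians):
On the way:
1. the foot bites on the blank while the lever is still part way (below 1.3 rad) (contact force between clamp and blank above 2 N and value of joint lever below 1.3 rad), for 0.05 s.
At the end, for the whole second after the job is handed in: The lever lies fully home (above 1.5 rad), the foot presses on the blank with 40 to 80 N (about 60 N when the bite begins exactly half way), and the blank is within 10 mm of where it lay (value of joint lever above 1.5 rad and contact force between clamp and blank between 40 and 80 N and distance of blank from where it was at the start of the episode below 0.01 m); the robot touches nothing.
It fails at once if the blank is crushed: more than 100 N under the foot (contact force between clamp and blank above 100 N).
It fails at once if a bystander is moved by more than 30 mm (distance of any of glue, holecutter, offcut from where it was at the start of the episode above 0.03 m).
It also fails if it takes over 72 s, if anything falls off the work surface, if the arm or the gripper's body presses on something with over 40 N, if the wrist force passes 120 N, or if a joint passes its speed limit or range.

### The arm

A 7-joint arm with a two-finger parallel gripper is mounted at the origin on the work surface. World frame = base frame: x ahead of the robot, y to its left, z up, the work surface at z = 0. Lengths are in m, angles in degrees, forces in N, time in s.
With the tool pointing down it reaches from about 0.425 to 1.025 m from the base axis. Payload 9.4 kg.
Tool frame: the origin (TCP) lies on the centre line of the jaws, within the pads' length; the fingertips stand 14 mm ahead of it and the grasp point (between the pads) lies 5 mm behind it; y points along the fingers, x is the direction in which the jaws open and shut, and the axes are right-handed (so a half turn about y gives the same grasp; the last joint's range is limited). The gripper opens to 85 mm and grips with 20 to 120 N. Pads are 22 mm wide; open, the fingers measure 114 mm over their backs; the gripper's body (76 mm by 85 mm) begins 54 mm behind the grasp point. The pads swing forward as they close: fully open they stand 13 mm farther back than shut.
Start: joints at [-68.394, 34.337, -0.143, 91.639, 0.103, 54.024, -4.572], TCP at [0.318, 0.652, 0.245] pointing down, gripper open.
Joint ranges: [-147.43, 147.43], [-19.82, 112.94], [-74.19, 73.91], [6.32, 146.72], [-59.91, 239.91], [6.04, 106.73], [-150.56, 150.56]. Speed limits (degrees/s): [127.2, 127.2, 172.46, 172.46, 180, 180, 180].

### API

Orientations are given as a 3x3 rotation matrix whose columns are the frame's x, y, z axes.
In Python, from rig import ctrl gives the robot as it stands.
- The arm moves only by the tool jog_arm, never from a script. Its argument "series" is text: rows parted by semicolons, each of 7 numbers parted by spaces: the gripper's target within -1 to 1 (fully open at 1, half-way at 0, shut at -1), then the shift along the tool's x, y, z in cm, then the turn, a rotation vector about the tool's x, y, z in rad. In form: hand tx ty tz ax ay az; .... A call has 1 to 20 rows; each row shifts and turns the commanded pose from where the row before left it, along the tool's axes as they then stand; what a row does not reach is not made up. A row lasts 1/12 s, in which the tool goes at most 41.7 mm and 7.16 degrees, less where a joint would pass 70% of its speed; a pose out of reach is approached as far as the arm can. A call with a gripper value outside its range is refused whole. The fingers move at their own pace and stop on an object; the grip force is fixed at half the most. Time passes only in rows, so rows that do not move let the fingers close. It gives the time, the measured TCP pose, the force and the opening at its end, in the units of the state.
- ctrl.get_state(): the state, without advancing time (a new reading comes with each control period).
- ctrl.capture(name): name is "scene" or "top" or "wrist"; returns a dict with "pixels" (384x512x3 uint8, red, green, blue), "camera_matrix" (3x3 intrinsics, pixels), "extrinsics" (4x4, takes a point from camera to world coordinates); the wrist camera has in their place "mount" (4x4, takes a point from camera to tool coordinates, whose origin is the TCP and whose axes are the tool frame's). Camera axes: x right, y down, z forward; pixel columns grow to the right and rows downward; lengths in m; the calibration is good to about 2 mm. A picture is of the moment at which its call begins: read the wrist's pose just before it. There is no depth.
- ctrl.hand_in(): hands the job in, once; it reports no verdict.
The state is a dict: "time": time; "joint_pos": joint angles; "dq": joint speeds; "tau": joint torques, N m; "ee_pos": TCP position; "eef_rot": TCP orientation; "ft_force": force on the tool from outside, world axes, zero at the start; "moment": the same for the moment, N m; "grip_width": finger opening in m.
Only numpy, scipy, OpenCV 4.12 (cv2) and the standard library are available. Lean on these libraries where they do the work, as an engineer would, in place of code of your own. Each camera call takes 0.05 s, during which the arm holds its last target.

## Working session

There is one attempt and no reset: what is moved stays moved. The work goes in short steps, Python scripts to look and compute and a tool call to move; the robot and the scene stay as the last step left them, time stands still between calls to the robot, and variables do not carry over. Pictures are saved under pics/ and viewed, and the job is handed in when it is done.

Besides the shell and the picture viewer there is one more tool, called by a JSON object that holds its "method" and its "body". jog_arm: Moves the arm, as the interface text tells. Its arguments: {"type":"object","properties":{"series":{"type":"string"}},"required":["series"]}

```bash
ls; mkdir -p pics; cat > h.py <<'E'
import numpy as np, cv2
from rig import ctrl
def snap(cam,name):
    s=ctrl.get_state(); c=ctrl.capture(cam)
    cv2.imwrite(f'pics/{name}.png',cv2.cvtColor(c['pixels'],cv2.COLOR_RGB2BGR))
    E=c['extrinsics'] if 'extrinsics' in c else None
    if E is None:
        T=np.eye(4);T[:3,:3]=s['eef_rot'];T[:3,3]=s['ee_pos'];E=T@np.array(c['mount'])
    np.savez(f'pics/{name}.npz',K=c['camera_matrix'],E=E)
def ray(name,u,v):
    d=np.load(f'pics/{name}.npz');K=d['K'];E=d['E']
    r=E[:3,:3]@np.linalg.inv(K)@[u,v,1]
    return E[:3,3],r/np.linalg.norm(r)
def atz(name,u,v,z):
    o,r=ray(name,u,v); return o+r*(z-o[2])/r[2]
def proj(name,p):
    d=np.load(f'pics/{name}.npz');K=d['K'];E=np.linalg.inv(d['E'])
    q=K@(E[:3,:3]@np.array(p)+E[:3,3]); return q[:2]/q[2]
def tri(obs):
    A=np.zeros((3,3));b=np.zeros(3)
    for n,u,v in obs:
        o,r=ray(n,u,v);P=np.eye(3)-np.outer(r,r);A+=P;b+=P@o
    x=np.linalg.solve(A,b)
    return x,[np.round(proj(n,x)-[u,v],1).tolist() for n,u,v in obs]
E
python3 - <<'E'
from h import *
np.set_printoptions(precision=4,suppress=True)
s=ctrl.get_state();print(s)
for c in ['scene','top','wrist']: snap(c,c+'0'); print(np.load(f'pics/{c}0.npz')['E'])
E
```

```text
pics
{'time': 0.0, 'joint_pos': array([-68.3925,  34.3845,  -0.146 ,  91.6814,   0.1039,  54.0247,
        -4.5711]), 'dq': array([ 0.0445, -0.0374,  0.0292,  0.0503, -0.1235, -0.0797,  0.021 ]), 'tau': array([ -0.0001, -77.6438,   1.565 , -25.8014,   0.0124,   0.0086,
         0.    ]), 'ee_pos': array([0.3177, 0.6512, 0.2444]), 'eef_rot': array([[ 0.4383, -0.0006, -0.8988],
       [ 0.8988, -0.0015,  0.4383],
       [-0.0016, -1.    , -0.0002]]), 'ft_force': array([ 0.5247,  0.3556, -0.3394]), 'moment': array([ 0.0059,  0.024 , -0.0178]), 'grip_width': 0.08560540645485873}
[[ 0.8006  0.3583 -0.4803  1.1593]
 [ 0.5992 -0.4826  0.6388 -0.8566]
 [-0.0029 -0.7992 -0.601   0.9095]
 [ 0.      0.      0.      1.    ]]
[[-0.0296 -0.99    0.1379  0.3275]
 [-0.9995  0.0307  0.0058 -0.0096]
 [-0.0099 -0.1377 -0.9904  1.381 ]
 [ 0.      0.      0.      1.    ]]
[[ 0.4377  0.8652  0.2448  0.256 ]
 [ 0.8991 -0.4208 -0.1205  0.6813]
 [-0.0012  0.2728 -0.9621  0.3738]
 [ 0.      0.      0.      1.    ]]
```

View images.

View pics/scene0.png

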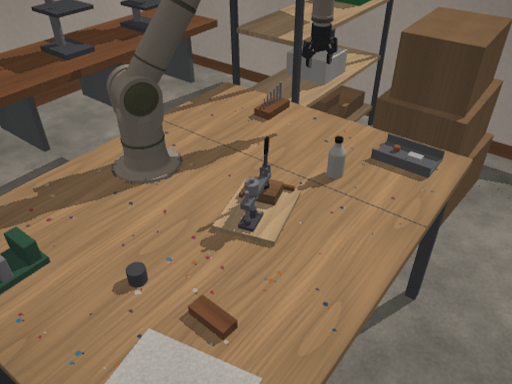

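View pics/top0.png

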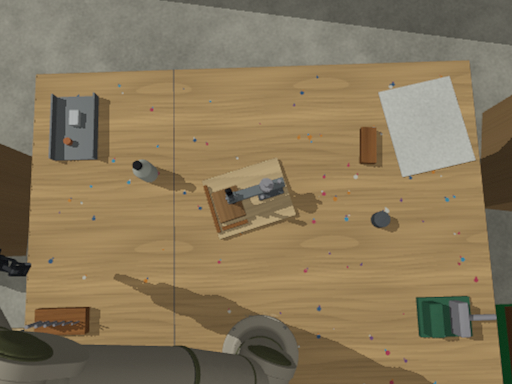

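View pics/wrist0.png

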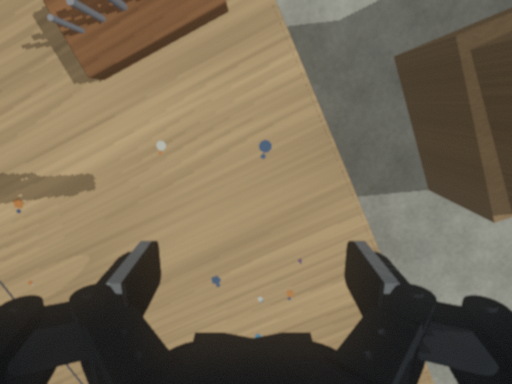

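```bash
python3 - <<'E'
import cv2
a=cv2.imread('pics/top0.png')[150:245,195:305];cv2.imwrite('pics/t1.png',cv2.resize(a,None,fx=6,fy=6,interpolation=cv2.INTER_CUBIC))
a=cv2.imread('pics/scene0.png')[125:245,205:310];cv2.imwrite('pics/s1.png',cv2.resize(a,None,fx=5,fy=5,interpolation=cv2.INTER_CUBIC))
E
```

```text
(no output)
```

View pics/t1.png

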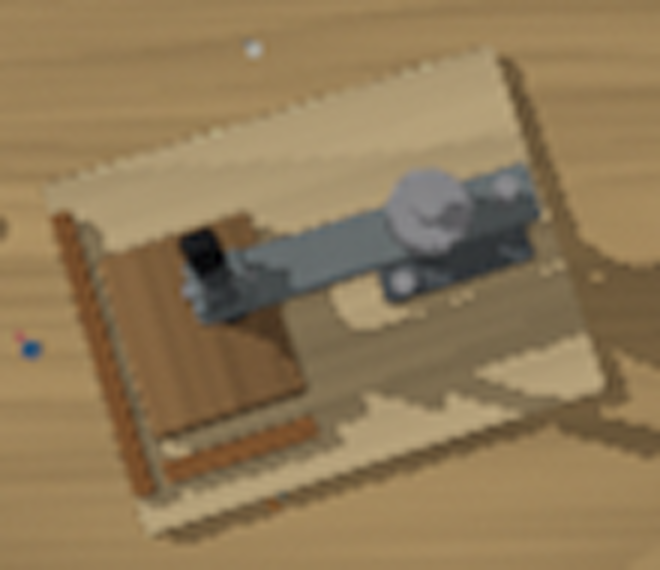

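View pics/s1.png

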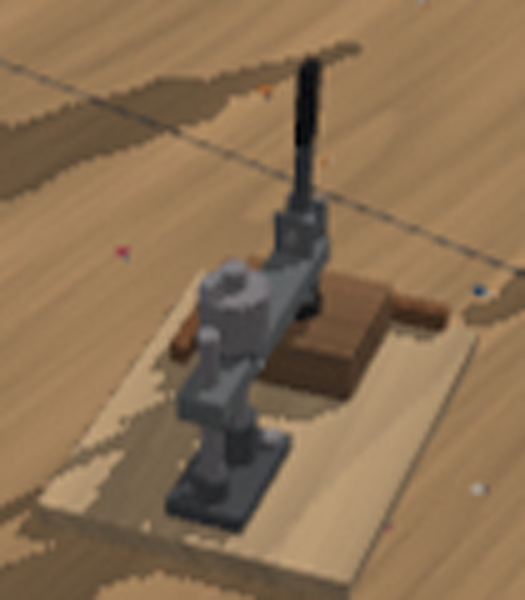

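```bash
python3 - <<'E'
from h import *
np.set_printoptions(precision=4,suppress=True)
f=lambda x,y:(195+(x+.5)/6-.5,150+(y+.5)/6-.5)
g=lambda x,y:(205+(x+.5)/5-.5,125+(y+.5)/5-.5)
c=[atz('top0',*f(*p),.018) for p in [(45,190),(490,50),(605,390),(145,535)]]
for p in c: print(p)
c=np.array(c)
print([np.linalg.norm(c[i]-c[(i+1)%4]) for i in range(4)])
for a,b in((1,0),(2,3)): d=c[b]-c[a];print(np.degrees(np.arctan2(d[1],d[0])))
for a,b in((3,0),(2,1)): d=c[b]-c[a];print(np.degrees(np.arctan2(d[1],d[0]))+90)
print('nut top', atz('top0',*f(427,208),.157), tri([('top0',*f(427,208)),('scene0',*g(235,278))]))
print('lever tip', atz('top0',*f(203,243),.245), tri([('top0',*f(200,240)),('scene0',*g(310,62))]))
print('glue top',atz('top0',138,166,.15),tri([('top0',138,165),('scene0',339,139)]))
E
```

```text
[0.5519 0.171  0.018 ]
[ 0.6223 -0.0749  0.018 ]
[ 0.4332 -0.1301  0.018 ]
[0.3629 0.1196 0.018 ]
[np.float64(0.2557682821103638), np.float64(0.19692569786390932), np.float64(0.2594017331840143), np.float64(0.19589398760481178)]
105.96196345551427
105.73090152829374
105.20392214921749
106.26446043042708
nut top [ 0.5143 -0.0346  0.157 ] (array([ 0.5137, -0.0343,  0.162 ]), [[-0.1, -0.1], [-0.1, 0.0]])
lever tip [0.4879 0.0694 0.245 ] (array([0.4894, 0.0708, 0.2466]), [[-0.1, -0.1], [-0.1, 0.0]])
glue top [0.5822 0.3442 0.15  ] (array([0.5878, 0.347 , 0.1438]), [[-0.3, -0.4], [-0.5, 0.1]])
```

{"method": "jog_arm", "body": {"series": "1 0 -3.2 0 0 0 0; 1 0 -3.2 0 0 0 0; 1 -2.94 -3.2 -2.64 0 0 0; 1 -2.94 0 -2.64 0 0 0; 1 -2.94 0 -2.64 0 0 0; 1 -2.94 0 -2.64 0 0 0; 1 -2.94 0 -2.64 0 0 0; 1 -2.94 0 -2.64 0 0 0; 1 -2.94 0 -2.64 0 0 0; 1 -2.94 0 -2.64 0 0 0; 1 -2.94 0 -2.64 0 0 0; 1 -2.94 0 -2.64 0 0 0; 1 -2.94 0 -2.64 0 0 0; 1 -2.94 0 -2.64 0 0 0; 1 -2.94 0 -2.64 0 0 0; 1 -2.94 0 -2.64 0 0 0; 1 -2.94 0 -2.64 0 0 0; 1 -2.94 0 -2.64 0 0 0; 1 -2.94 0 -2.64 0 0 0; 1 -2.94 0 -2.64 0 0 0"}}

```text
time: 1.82
ee_pos: [0.511, -0.0274, 0.3357]
eef_rot: [[0.438, 0.0, -0.899], [0.899, 0.0, 0.438], [0.0, -1.0, -0.0]]
ft_force: [0.8, 1.0, -1.3]
grip_width: 0.0853
```

```bash
python3 - <<'E'
from h import *
snap('wrist','w1'); s=ctrl.get_state(); print(s['joint_pos'],s['ee_pos'],np.load('pics/w1.npz')['K'])
E
```

```text
[-13.57930823  13.87392088  13.92702758 113.32862215  -3.86012656
  53.13515581  65.82342392] [ 0.51254992 -0.03557773  0.33597003] [[311.15653185   0.         252.32087325]
 [  0.         311.15653185 190.84711466]
 [  0.           0.           1.        ]]
```

View pics/w1.png

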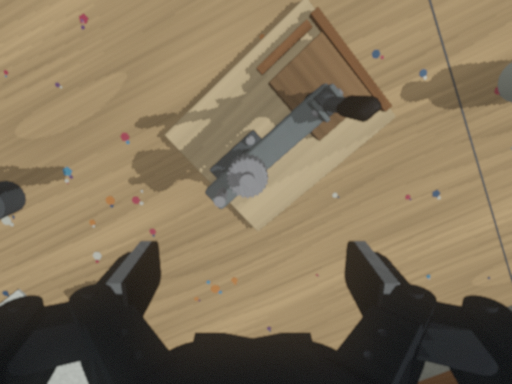

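```bash
python3 - <<'E'
from h import *
np.set_printoptions(precision=4,suppress=True)
print(proj('w1',[.5125,-.0356,.157]))
a=cv2.imread('pics/w1.png')[60:220,190:400];cv2.imwrite('pics/w1c.png',cv2.resize(a,None,fx=3.5,fy=3.5,interpolation=cv2.INTER_CUBIC))
E
```

```text
[245.8062 177.7403]
```

View pics/w1c.png

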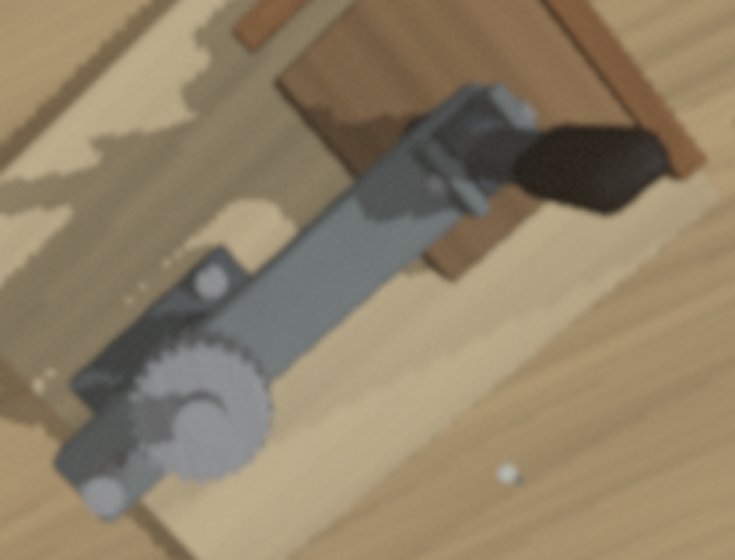

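{"method": "jog_arm", "body": {"series": "1 0 1.5 0 0 -0.12 0; 1 0 1.5 0 0 -0.12 0; 1 0 1.5 0 0 -0.12 0; 1 0 1.5 0 0 -0.12 0; 1 0 1.5 0 0 -0.12 0; 1 0 1.5 0 0 -0.12 0; 1 0 0 0 0 0 0"}}

```text
time: 2.45
ee_pos: [0.5096, -0.0253, 0.2432]
eef_rot: [[-0.268, -0.004, -0.963], [0.963, -0.0, -0.268], [0.001, -1.0, 0.004]]
ft_force: [0.0, 0.1, -0.1]
grip_width: 0.0852
```

```bash
python3 - <<'E'
from h import *
snap('wrist','w2'); s=ctrl.get_state(); print(s['time'],s['joint_pos'],s['ee_pos'],s['eef_rot'])
E
```

```text
2.5 [ -5.9349567   19.85068726   3.21744621 119.51875809  -1.6865395
  40.83998195 103.50174193] [ 0.51013287 -0.02548902  0.24448841] [[-2.61021452e-01 -2.94251071e-03 -9.65328516e-01]
 [ 9.65332664e-01  3.89545172e-05 -2.61022692e-01]
 [ 8.05665974e-04 -9.99995670e-01  2.83033374e-03]]
```

View pics/w2.png

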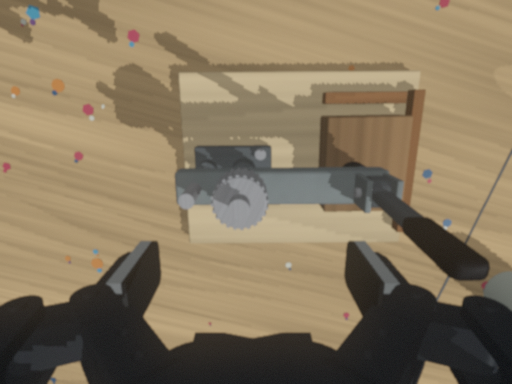

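```bash
python3 - <<'E'
from h import *
np.set_printoptions(precision=4,suppress=True)
a=cv2.imread('pics/w2.png')[135:255,165:325];cv2.imwrite('pics/w2c.png',cv2.resize(a,None,fx=5,fy=5,interpolation=cv2.INTER_CUBIC))
E
```

```text
(no output)
```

View pics/w2c.png

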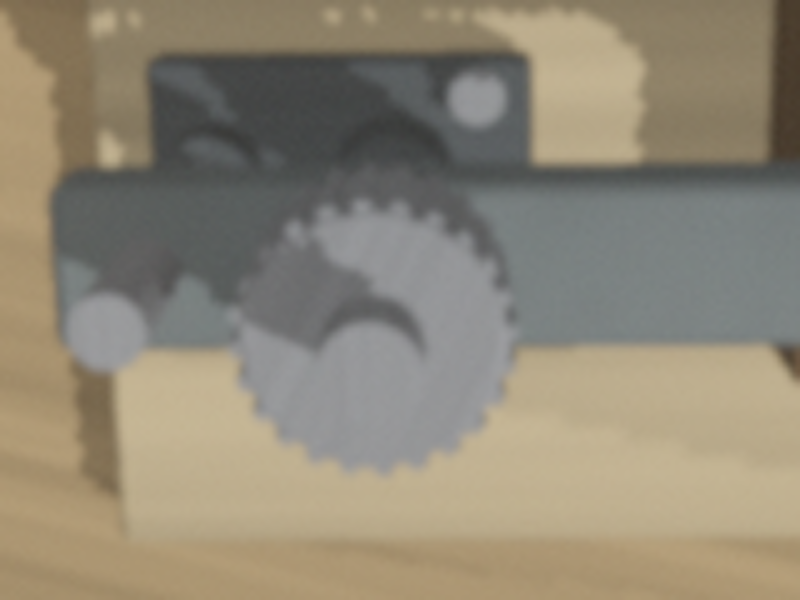

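```bash
python3 - <<'E'
from h import *
np.set_printoptions(precision=4,suppress=True)
p2=(239.7,201.9)
for z in (.152,.157,.162): print(z,atz('w2',*p2,z),atz('w1',248.1,176.9,z),atz('top0',266,184.5,z))
print(tri([('w1',248.1,176.9),('w2',*p2)])); print(np.load('pics/w2.npz')['E'])
E
```

```text
0.152 [ 0.514  -0.0342  0.152 ] [ 0.5138 -0.0337  0.152 ] [ 0.5143 -0.0354  0.152 ]
0.157 [ 0.5124 -0.0345  0.157 ] [ 0.5127 -0.0331  0.157 ] [ 0.5135 -0.0353  0.157 ]
0.162 [ 0.5108 -0.0347  0.162 ] [ 0.5117 -0.0325  0.162 ] [ 0.5128 -0.0352  0.162 ]
(array([ 0.5143, -0.034 ,  0.1503]), [[-0.0, 0.2], [0.3, -0.2]])
[[-0.2689  0.9278  0.2588  0.4439]
 [ 0.9632  0.2586  0.0736 -0.0444]
 [ 0.0014  0.269  -0.9631  0.3728]
 [ 0.      0.      0.      1.    ]]
```

```bash
python3 - <<'E'
from h import *
np.set_printoptions(precision=4,suppress=True)
q=[('w1',219,201),('w2',186,201)]
print(tri(q)); 
for z in (.125,.135,.145): print(z,atz(*q[1],z),atz(*q[0],z),(atz(*q[1],z)-[.513,-.0345,z])@np.array([[.962,.272,0],[-.272,.962,0]]).T)
# stud top
q=[('w1',190+204/3.5-.4,60+430/3.5-.4),('w2',165+369/5-.4,135+370/5-.4)];print(tri(q))
E
```

```text
(array([ 0.5236, -0.0727,  0.153 ]), [[-0.0, 0.1], [0.1, -0.1]])
0.125 [ 0.5338 -0.0764  0.125 ] [ 0.5302 -0.0793  0.125 ] [ 0.0087 -0.0459]
0.135 [ 0.5302 -0.0751  0.135 ] [ 0.5278 -0.0769  0.135 ] [ 0.0055 -0.0437]
0.145 [ 0.5266 -0.0738  0.145 ] [ 0.5254 -0.0745  0.145 ] [ 0.0024 -0.0415]
(array([ 0.5159, -0.0347,  0.1637]), [[0.1, -0.6], [-0.6, 0.6]])
```

{"method": "jog_arm", "body": {"series": "1 -0.5 1 0 0 0 0; 1 -0.45 1 0 0 0 0; 1 0 1 0 0 0.09 0; 1 0 1 0 0 0.09 0; 1 0 1 0 0 0.09 0; 1 0 0.5 0 0 0.09 0; 1 0 0 0 0 0.09 0; 1 0 0 0 0 0.09 0; 1 0 0 0 0 0.09 0; 1 0 0 0 0 0 0"}}

```text
time: 3.33
ee_pos: [0.5137, -0.0349, 0.1903]
eef_rot: [[0.361, 0.0, -0.932], [0.932, -0.001, 0.361], [-0.001, -1.0, -0.0]]
ft_force: [1.0, -0.9, -0.2]
grip_width: 0.0855
```

```bash
cat > pl.py <<'E'
from h import *
np.set_printoptions(precision=4,suppress=True)
def to(p):
    s=ctrl.get_state();R=s['eef_rot'];print('t',s['time'],'ee',s['ee_pos'],'az',np.degrees(np.arctan2(R[1,0],R[0,0])),'j',s['joint_pos'].round(1),'\nF',s['ft_force'],'M',s['moment'],'w',s['grip_width'])
    print('delta cm tool',100*R.T@(np.array(p)-s['ee_pos']))
E
python3 -c "
from pl import *
snap('wrist','w3');to([.5133,-.0345,.138])"
```

```text
t 3.3833 ee [ 0.5137 -0.0348  0.1904] az 69.14292183497234 j [-12.   25.   13.1 122.7 -10.   33.3  77.5] 
F [ 0.4262  0.6295 -0.4081] M [ 0.0013 -0.0056  0.0292] w 0.08524088186597592
delta cm tool [0.0207 5.2371 0.0517]
```

View pics/w3.png

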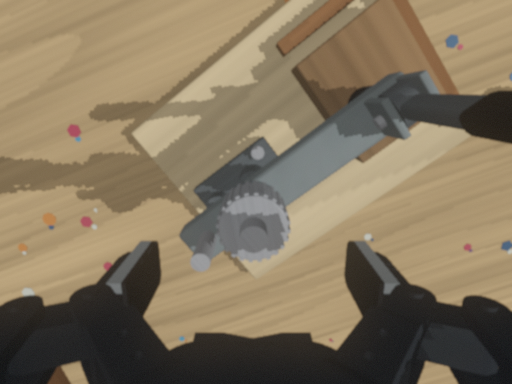

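```bash
python3 - <<'E'
from h import *
a=cv2.imread('pics/w3.png')[170:280,190:310];b=cv2.resize(a,None,fx=5,fy=5,interpolation=cv2.INTER_CUBIC)
for z,c in((.153,(0,0,255)),(.157,(0,255,0)),(.161,(255,0,0))):
  P=[proj('w3',[.5133+.02*np.cos(t),-.0345+.02*np.sin(t),z]) for t in np.linspace(0,6.28,60)]
  cv2.polylines(b,[((np.array(P)-[190,170]+.5)*5-.5).round().astype(int)],True,c,1)
cv2.imwrite('pics/w3c.png',b)
E
```

```text
(no output)
```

View pics/w3c.png

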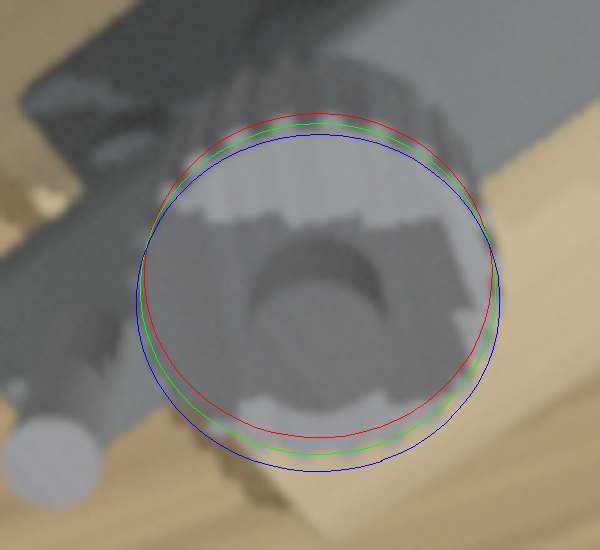

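{"method": "jog_arm", "body": {"series": "1 0 1.5 0 0 0 0; 1 0.02 1.5 0.05 0 0 0; 1 0 1.2 0 0 0 0; 1 0 0.8 0 0 0 0; 1 0 0.2 0 0 0 0; 1 0 0 0 0 0 0; -0.6 0 0 0 0 0 0; -0.6 0 0 0 0 0 0; -0.6 0 0 0 0 0 0; -0.6 0 0 0 0 0 0; -0.6 0 0 0 0 0 0; -0.6 0 0 0 0 0 0"}}

```text
time: 4.38
ee_pos: [0.5134, -0.0344, 0.1393]
eef_rot: [[0.356, 0.001, -0.935], [0.935, 0.0, 0.356], [0.0, -1.0, -0.001]]
ft_force: [-1.2, -0.1, 6.9]
grip_width: 0.0385
```

```bash
python3 -c "
from pl import *
snap('wrist','w4');to([.5133,-.0345,.138])"
```

```text
t 4.4333 ee [ 0.5133 -0.0344  0.1393] az 69.15735063789738 j [-10.1  29.6  10.7 125.  -12.   26.2  79.2] 
F [-1.5695 -0.5689  7.023 ] M [-0.1122  0.2904  0.0004] w 0.038590725342508826
delta cm tool [-0.0072  0.1293 -0.0004]
```

View pics/w4.png

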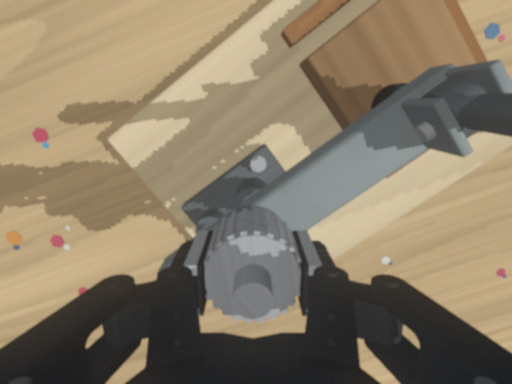

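{"method": "jog_arm", "body": {"series": "-0.6 0 0.025 0 0 0.1 0; -0.6 0 0.025 0 0 0.1 0; -0.6 0 0.025 0 0 0.1 0; -0.6 0 0.025 0 0 0.1 0; -0.6 0 0.025 0 0 0.1 0; -0.6 0 0.025 0 0 0.1 0"}}

```text
time: 4.93
ee_pos: [0.5132, -0.0346, 0.1378]
eef_rot: [[0.824, 0.001, -0.567], [0.567, -0.0, 0.824], [0.001, -1.0, -0.001]]
ft_force: [-2.2, -1.5, 8.0]
grip_width: 0.0387
```

```bash
python3 -c "
from pl import *
to([.5133,-.0345,.138])"
```

```text
t 4.9333 ee [ 0.5132 -0.0346  0.1378] az 34.52417686572687 j [-16.7  30.8  20.5 125.5 -23.1  27.1  56.4] 
F [-2.2034 -1.492   8.022 ] M [-0.4184  0.5445  0.2341] w 0.0387056280100253
delta cm tool [ 0.0147 -0.0197  0.0037]
```

{"method": "jog_arm", "body": {"series": "-0.6 0 0.025 0 0 0.1 0; -0.6 0 0.025 0 0 0.1 0; -0.6 0 0.025 0 0 0.1 0; -0.6 0 0.025 0 0 0.1 0; -0.6 0 0.025 0 0 0.1 0; -0.6 0 0.025 0 0 0.1 0"}}

```text
time: 5.43
ee_pos: [0.5129, -0.0347, 0.1363]
eef_rot: [[1.0, 0.001, -0.002], [0.002, 0.0, 1.0], [0.001, -1.0, 0.0]]
ft_force: [-2.9, -1.3, 8.0]
grip_width: 0.0384
```

```bash
python3 -c "
from pl import *
snap('wrist','w5');to([.5133,-.0345,.138])"
```

```text
t 5.4833 ee [ 0.5129 -0.0347  0.1362] az -0.2918872591324689 j [-23.2  32.8  30.3 126.  -34.1  29.3  33.3] 
F [-4.2553 -1.3493 12.0421] M [-0.2642  0.8426 -0.1793] w 0.03864090037072267
delta cm tool [ 0.0387 -0.1789  0.0199]
```

View pics/w5.png

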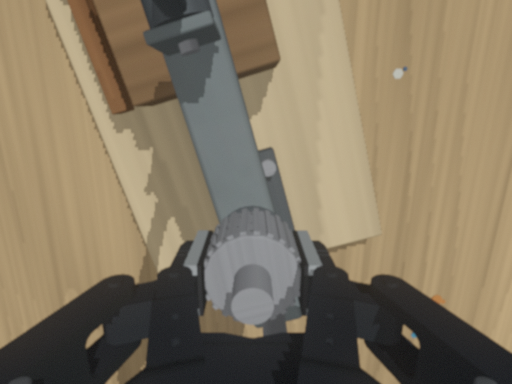

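{"method": "jog_arm", "body": {"series": "-0.6 0 0.025 0 0 0.1 0; -0.6 0 0.025 0 0 0.1 0; -0.6 0 0.025 0 0 0.1 0; -0.6 0 0.025 0 0 0.1 0; -0.6 0 0.025 0 0 0.1 0; -0.6 0 0.025 0 0 0.1 0"}}

```text
time: 5.98
ee_pos: [0.5126, -0.0346, 0.1347]
eef_rot: [[0.827, 0.0, 0.563], [-0.563, 0.0, 0.827], [-0.0, -1.0, 0.0]]
ft_force: [-4.0, -1.6, 9.4]
grip_width: 0.0386
```

```bash
python3 -c "
from pl import *
to([.5133,-.0345,.138])"
```

```text
t 5.9833 ee [ 0.5126 -0.0346  0.1347] az -34.23578153466814 j [-29.   35.6  40.  126.4 -43.9  32.7  10. ] 
F [-4.0046 -1.5812  9.3991] M [-0.3652  0.9651  0.2558] w 0.038570167713581044
delta cm tool [ 0.0486 -0.3251  0.0452]
```

{"method": "jog_arm", "body": {"series": "0.7 0 0 0 0 0 0; 0.7 0 0 0 0 0 0; 0.7 0 0 0 0 0 0; 0.7 0 0 0 0 0 0; 0.7 0 0 0 0 -0.12 0; 0.7 0 0 0 0 -0.12 0; 0.7 0 0 0 0 -0.12 0; 0.7 0 0 0 0 -0.12 0; 0.7 0 0 0 0 -0.12 0; 0.7 0 0 0 0 -0.12 0; 0.7 0 0 0 0 -0.12 0; 0.7 0 0 0 0 -0.12 0; 0.7 0 0 0 0 -0.12 0; 0.7 0 0 0 0 -0.12 0; 0.7 0 0 0 0 -0.12 0; 0.7 0 0 0 0 0 0"}}

```text
time: 7.32
ee_pos: [0.5133, -0.0345, 0.1343]
eef_rot: [[0.743, 0.001, -0.669], [0.669, 0.0, 0.743], [0.001, -1.0, -0.0]]
ft_force: [0.7, -0.5, 0.3]
grip_width: 0.0725
```

```bash
python3 -c "
from pl import *
snap('wrist','w6');to([.5133,-.0345,.1335])"
```

```text
t 7.3667 ee [ 0.5132 -0.0345  0.1343] az 41.57770494646554 j [-15.1  30.9  18.2 125.6 -21.2  26.4  61.3] 
F [ 0.5657  0.2889 -1.0448] M [-0.0157 -0.0116 -0.0193] w 0.07216756545324107
delta cm tool [ 0.0037  0.075  -0.0035]
```

View pics/w6.png

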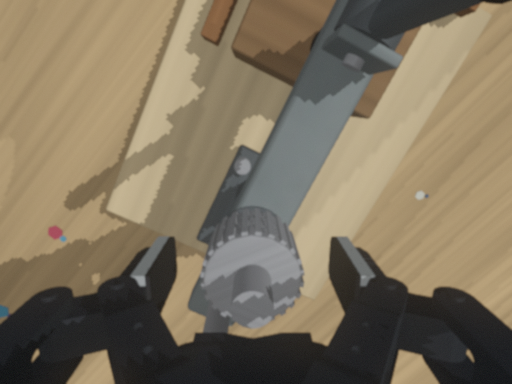

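```bash
python3 - <<'E'
from h import *
for n,zs in(('w4',(.154,.157,.160)),('w6',(.150,.153,.156))):
  a=cv2.imread(f'pics/{n}.png')[195:335,190:315];b=cv2.resize(a,None,fx=5,fy=5,interpolation=cv2.INTER_CUBIC)
  for z,c in zip(zs,((0,0,255),(0,255,0),(255,0,0))):
    P=[proj(n,[.5133+.02*np.cos(t),-.0345+.02*np.sin(t),z]) for t in np.linspace(0,6.28,60)]
    cv2.polylines(b,[((np.array(P)-[190,195]+.5)*5-.5).round().astype(int)],True,c,1)
  cv2.imwrite(f'pics/{n}c.png',b[:,:620])
a=cv2.imread('pics/w4c.png');b=cv2.imread('pics/w6c.png');cv2.imwrite('pics/cmp.png',cv2.resize(np.hstack([a,b]),(800,455)))
E
```

```text
(no output)
```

View pics/cmp.png

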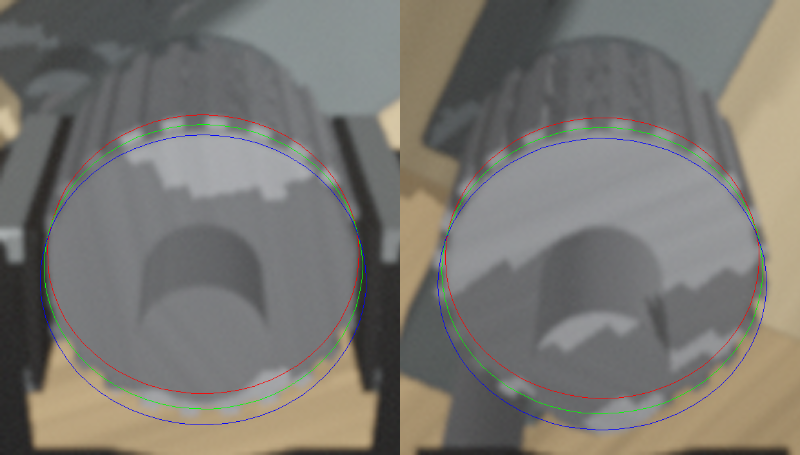

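{"method": "jog_arm", "body": {"series": "-0.6 0 0.05 0 0 0 0; -0.6 0 0 0 0 0 0; -0.6 0 0 0 0 0 0; -0.6 0 0 0 0 0 0; -0.6 0 0 0 0 0 0; -0.6 0 0.025 0 0 0.1 0; -0.6 0 0.025 0 0 0.1 0; -0.6 0 0.025 0 0 0.1 0; -0.6 0 0.025 0 0 0.1 0; -0.6 0 0.025 0 0 0.1 0; -0.6 0 0.025 0 0 0.1 0; -0.6 0 0.025 0 0 0.1 0"}}

```text
time: 8.37
ee_pos: [0.5129, -0.0344, 0.132]
eef_rot: [[1.0, -0.0, -0.021], [0.021, -0.0, 1.0], [-0.0, -1.0, -0.0]]
ft_force: [-2.2, -1.5, 5.1]
grip_width: 0.0386
```

```bash
python3 -c "
from pl import *
to([.5133,-.0345,.133])"
```

```text
t 8.3667 ee [ 0.5129 -0.0344  0.132 ] az 1.2232580403645994 j [-22.7  33.1  29.6 126.1 -34.2  28.7  34.8] 
F [-2.227  -1.5197  5.0727] M [-0.3258  0.4221  0.1781] w 0.038620644354486956
delta cm tool [ 0.0395 -0.1004 -0.014 ]
```

{"method": "jog_arm", "body": {"series": "-0.6 0 0.025 0 0 0.1 0"}}

```text
time: 8.45
ee_pos: [0.5129, -0.0344, 0.1317]
eef_rot: [[0.997, -0.0, 0.079], [-0.079, -0.0, 0.997], [-0.0, -1.0, -0.0]]
ft_force: [-2.4, -2.2, 4.5]
grip_width: 0.0387
```

```bash
python3 -c "
from pl import *
to([.5133,-.0345,.133])"
```

```text
t 8.45 ee [ 0.5129 -0.0344  0.1317] az -4.50558875838304 j [-23.7  33.5  31.2 126.2 -35.9  29.2  30.9] 
F [-2.3912 -2.1952  4.5224] M [-0.3016  0.4845  0.2287] w 0.038665814689167514
delta cm tool [ 0.0424 -0.1271 -0.0114]
```

{"method": "jog_arm", "body": {"series": "0.6 0 0 0 0 0 0; 0.6 0 0 0 0 0 0; 0.6 0 0 0 0 0 0; 0.6 0 -1.5 0 0 0 0; 0.6 0 -3 0 0 0 0; 0.6 0 -3 0 0 0 0; -1 0 -3 0 0 0 0; -1 0 -2.5 0 0 0 0; -1 -1.64 0 1.72 0 0 0; -1 -1.64 0 1.72 0 0 0; -1 -1.64 0 1.72 0 0 0; -1 -1.64 0 1.72 0 0 0; -1 -1.64 0 1.72 0 0 0; -1 0 0 0 0 -0.12 0; -1 0 0 0 0 -0.12 0; -1 0 0 0 0 -0.12 0; -1 0 0 0 0 -0.12 0; -1 0 0 0 0 -0.12 0; -1 0 0 0 0 -0.12 0; -1 0 0 0 0 -0.12 0"}}

```text
time: 10.12
ee_pos: [0.4376, 0.0574, 0.2617]
eef_rot: [[0.714, 0.001, -0.7], [0.7, 0.0, 0.714], [0.001, -1.0, -0.0]]
ft_force: [0.2, 0.7, 0.7]
grip_width: 0.0
```

{"method": "jog_arm", "body": {"series": "-1 0 0 0 0 -0.12 0; -1 0 0 0 0 -0.12 0; -1 0 0 0 0 -0.12 0; -1 0 0 0 0 -0.12 0; -1 0 0 0 0 -0.12 0; -1 0 0 0 0 -0.12 0; -1 0 0 0 0 -0.12 0; -1 0 0 0 0 -0.12 0; -1 0 0 0 0 -0.12 0; -1 0 0 0 0 0 0"}}

```text
time: 10.95
ee_pos: [0.4376, 0.0573, 0.2617]
eef_rot: [[-0.279, 0.001, -0.96], [0.96, 0.0, -0.279], [0.0, -1.0, -0.001]]
ft_force: [-0.0, -0.2, -0.2]
grip_width: -0.0001
```

```bash
python3 -c "
from pl import *
snap('wrist','w7');snap('top','top1');snap('scene','scene1');to([.438,.0585,.2385])"
```

```text
t 11.1 ee [0.4376 0.0573 0.2616] az 105.62327351885601 j [-29.1  13.9  17.7 127.   -6.5  39.9  98.8] 
F [0.9134 0.5461 0.8142] M [ 0.0507  0.0171 -0.0483] w 0.00029424390108608354
delta cm tool [ 0.1068  2.3118 -0.0664]
```

View pics/w7.png

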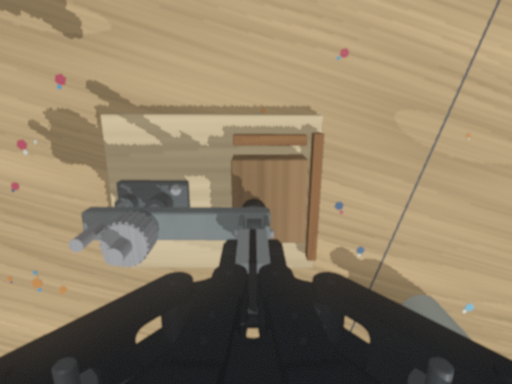

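{"method": "jog_arm", "body": {"series": "-1 0.1 1.1 -0.5 0 0 0; -1 0 1.2 -0.7 0 0 0; -1 0 0 -0.7 0 0 0; -1 0 0 -0.5 0 0 0; -1 0 0 -0.3 0 0 0; -1 0 0 -0.2 0 0 0; -1 0 0 0 0 0 0"}}

```text
time: 11.68
ee_pos: [0.4657, 0.0665, 0.2389]
eef_rot: [[-0.272, 0.001, -0.962], [0.962, 0.0, -0.272], [-0.0, -1.0, -0.001]]
ft_force: [0.4, -0.2, -0.2]
grip_width: 0.0001
```

```bash
cat >> pl.py <<'E'
cx=np.array([.962,.272,0]);cy=np.array([-.272,.962,0]);P=np.array([.4834,.0713,.1245])
def lev():
    s=ctrl.get_state();d=s['ee_pos']-P;u=d@cx+.011;z=d[2]-.014
    F=s['ft_force'];f=np.array([F@cx,F[2]])
    # angle: corner offset .006 normal from lever line
    r=np.hypot(u,z);th=np.arctan2(u,z)+np.arcsin(.006/r)
    ft=-(f@[np.cos(th),-np.sin(th)])
    print('t %.2f u %.1f v %.1f z %.1f th~%.3f  Fcx %.1f Fz %.1f Ftan %.2f torque %.3f'%(s['time'],u*1e3,d@cy*1e3,z*1e3,th,f[0],f[1],ft,ft*np.sqrt(r*r-.006**2)), 'j',s['joint_pos'].round(0))
E
python3 -c "
from pl import *
lev()"
```

```text
t 11.68 u -7.3 v 0.2 z 100.4 th~-0.013  Fcx 0.3 Fz -0.2 Ftan -0.28 torque -0.028 j [-28.  18.  17. 125.  -8.  38. 100.]
```

{"method": "jog_arm", "body": {"series": "-1 0 0 -0.4 0 0 0; -1 0 0 -0.4 0 0 0; -1 0 0 -0.4 0 0 0"}}

```text
time: 11.93
ee_pos: [0.4761, 0.0694, 0.2386]
eef_rot: [[-0.273, -0.002, -0.962], [0.962, -0.0, -0.273], [0.0, -1.0, 0.002]]
ft_force: [-4.3, -1.0, 3.7]
grip_width: 0.0
```

```bash
python3 -c "
from pl import *
lev()"
```

```text
t 11.93 u 3.5 v 0.2 z 100.1 th~0.095  Fcx -4.4 Fz 3.7 Ftan 4.76 torque 0.476 j [-28.  19.  17. 124.  -9.  38. 101.]
```

{"method": "jog_arm", "body": {"series": "-1 0 0.03 -0.5 0 0 0; -1 0 0.06 -0.5 0 0 0; -1 0 0.09 -0.5 0 0 0; -1 0 0.12 -0.5 0 0 0"}}

```text
time: 12.27
ee_pos: [0.4966, 0.0752, 0.2355]
eef_rot: [[-0.273, 0.0, -0.962], [0.962, 0.0, -0.273], [0.0, -1.0, -0.0]]
ft_force: [-4.0, -0.7, 3.9]
grip_width: -0.0
```

```bash
python3 -c "
from pl import *
lev()"
```

```text
t 12.27 u 24.8 v 0.2 z 97.0 th~0.310  Fcx -4.0 Fz 3.9 Ftan 5.02 torque 0.501 j [-27.  20.  17. 122.  -9.  39. 101.]
```

{"method": "jog_arm", "body": {"series": "-1 0 0.13 -0.46 0 0 0; -1 0 0.15 -0.45 0 0 0; -1 0 0.17 -0.45 0 0 0; -1 0 0.19 -0.44 0 0 0"}}

```text
time: 12.6
ee_pos: [0.5141, 0.0803, 0.229]
eef_rot: [[-0.273, 0.001, -0.962], [0.962, 0.0, -0.273], [-0.0, -1.0, -0.001]]
ft_force: [-3.0, 0.0, 5.2]
grip_width: 0.0
```

```bash
python3 -c "
from pl import *
lev()"
```

```text
t 12.60 u 43.0 v 0.3 z 90.5 th~0.503  Fcx -2.9 Fz 5.2 Ftan 5.01 torque 0.501 j [-27.  22.  16. 120. -10.  39. 101.]
```

{"method": "jog_arm", "body": {"series": "-1 0 0.23 -0.44 0 0 0; -1 0 0.25 -0.43 0 0 0"}}

```text
time: 12.77
ee_pos: [0.5226, 0.0826, 0.2243]
eef_rot: [[-0.273, 0.001, -0.962], [0.962, 0.0, -0.273], [-0.0, -1.0, -0.001]]
ft_force: [-2.5, 0.6, 5.0]
grip_width: -0.0003
```

```bash
python3 -c "
from pl import *
lev()"
```

```text
t 12.77 u 51.8 v 0.2 z 85.8 th~0.603  Fcx -2.2 Fz 5.0 Ftan 4.68 torque 0.468 j [-27.  23.  16. 119. -10.  39. 102.]
```

{"method": "jog_arm", "body": {"series": "-1 0 0.28 -0.41 0 0 0; -1 0 0.29 -0.40 0 0 0"}}

```text
time: 12.93
ee_pos: [0.5306, 0.0849, 0.2186]
eef_rot: [[-0.273, 0.001, -0.962], [0.962, 0.0, -0.273], [-0.0, -1.0, -0.001]]
ft_force: [-0.8, 1.1, 6.6]
grip_width: -0.0001
```

```bash
python3 -c "
from pl import *
lev()"
```

```text
t 12.93 u 60.1 v 0.2 z 80.1 th~0.703  Fcx -0.5 Fz 6.6 Ftan 4.66 torque 0.465 j [-27.  24.  16. 119. -10.  38. 102.]
```

{"method": "jog_arm", "body": {"series": "-1 0 0.32 -0.38 0 0 0; -1 0 0.34 -0.37 0 0 0"}}

```text
time: 13.1
ee_pos: [0.538, 0.087, 0.2121]
eef_rot: [[-0.273, 0.002, -0.962], [0.962, 0.0, -0.273], [-0.0, -1.0, -0.002]]
ft_force: [-1.3, 0.4, 5.6]
grip_width: 0.0002
```

```bash
python3 -c "
from pl import *
lev()"
```

```text
t 13.10 u 67.8 v 0.2 z 73.6 th~0.805  Fcx -1.1 Fz 5.6 Ftan 4.82 torque 0.482 j [-26.  25.  16. 118. -11.  38. 102.]
```

{"method": "jog_arm", "body": {"series": "-1 0 0.34 -0.34 0 0 0; -1 0 0.35 -0.33 0 0 0"}}

```text
time: 13.27
ee_pos: [0.5446, 0.0888, 0.2052]
eef_rot: [[-0.273, 0.002, -0.962], [0.962, 0.0, -0.273], [-0.0, -1.0, -0.002]]
ft_force: [-1.1, 0.2, 6.0]
grip_width: -0.0
```

```bash
python3 -c "
from pl import *
lev()"
```

```text
t 13.27 u 74.7 v 0.2 z 66.7 th~0.902  Fcx -1.1 Fz 6.0 Ftan 5.35 torque 0.534 j [-26.  26.  15. 118. -11.  38. 102.]
```

{"method": "jog_arm", "body": {"series": "-1 0 0.38 -0.32 0 0 0; -1 0 0.40 -0.31 0 0 0"}}

```text
time: 13.43
ee_pos: [0.5509, 0.0906, 0.1975]
eef_rot: [[-0.273, 0.003, -0.962], [0.962, 0.001, -0.273], [-0.0, -1.0, -0.003]]
ft_force: [-0.1, 1.0, 6.5]
grip_width: -0.0
```

```bash
python3 -c "
from pl import *
lev()"
```

```text
t 13.43 u 81.2 v 0.2 z 59.0 th~1.002  Fcx 0.2 Fz 6.5 Ftan 5.35 torque 0.536 j [-26.  27.  15. 117. -11.  37. 103.]
```

{"method": "jog_arm", "body": {"series": "-1 0 0.42 -0.28 0 0 0; -1 0 0.42 -0.27 0 0 0"}}

```text
time: 13.6
ee_pos: [0.5564, 0.0922, 0.1891]
eef_rot: [[-0.273, 0.003, -0.962], [0.962, 0.001, -0.273], [-0.0, -1.0, -0.003]]
ft_force: [-0.2, 0.3, 7.0]
grip_width: 0.0001
```

```bash
python3 -c "
from pl import *
lev()"
```

```text
t 13.60 u 86.9 v 0.2 z 50.6 th~1.103  Fcx -0.2 Fz 7.0 Ftan 6.29 torque 0.631 j [-25.  28.  15. 117. -12.  36. 103.]
```

{"method": "jog_arm", "body": {"series": "-1 0 0.44 -0.24 0 0 0; -1 0 0.45 -0.22 0 0 0"}}

```text
time: 13.77
ee_pos: [0.561, 0.0935, 0.1803]
eef_rot: [[-0.273, 0.004, -0.962], [0.962, 0.001, -0.273], [-0.0, -1.0, -0.004]]
ft_force: [0.3, 0.7, 7.1]
grip_width: -0.0002
```

```bash
python3 -c "
from pl import *
lev()"
```

```text
t 13.77 u 91.6 v 0.2 z 41.8 th~1.202  Fcx 0.5 Fz 7.1 Ftan 6.43 torque 0.647 j [-25.  29.  14. 117. -12.  35. 103.]
```

{"method": "jog_arm", "body": {"series": "-1 0 0.46 -0.19 0 0 0; -1 0 0.47 -0.16 0 0 0"}}

```text
time: 13.93
ee_pos: [0.5646, 0.0945, 0.1711]
eef_rot: [[-0.273, 0.004, -0.962], [0.962, 0.001, -0.273], [-0.0, -1.0, -0.004]]
ft_force: [-0.1, 1.3, 7.2]
grip_width: 0.0
```

```bash
python3 -c "
from pl import *
lev()"
```

```text
t 13.93 u 95.5 v 0.2 z 32.6 th~1.301  Fcx 0.3 Fz 7.2 Ftan 6.83 torque 0.687 j [-25.  30.  14. 117. -12.  34. 103.]
```

{"method": "jog_arm", "body": {"series": "-1 0 0.48 -0.14 0 0 0; -1 0 0.48 -0.10 0 0 0"}}

```text
time: 14.1
ee_pos: [0.5673, 0.0953, 0.1616]
eef_rot: [[-0.273, 0.005, -0.962], [0.962, 0.001, -0.273], [-0.0, -1.0, -0.005]]
ft_force: [2.1, 1.0, 7.5]
grip_width: 0.0001
```

```bash
python3 -c "
from pl import *
lev()"
```

```text
t 14.10 u 98.3 v 0.2 z 23.1 th~1.400  Fcx 2.3 Fz 7.5 Ftan 7.03 torque 0.709 j [-25.  31.  14. 117. -13.  33. 104.]
```

{"method": "jog_arm", "body": {"series": "-1 0 0.4 -0.06 0 0 0; -1 0 0.3 -0.04 0 0 0"}}

```text
time: 14.27
ee_pos: [0.5687, 0.0957, 0.1546]
eef_rot: [[-0.273, 0.006, -0.962], [0.962, 0.001, -0.273], [-0.0, -1.0, -0.006]]
ft_force: [2.8, 2.0, 8.2]
grip_width: 0.0001
```

```bash
python3 -c "
from pl import *
lev()"
```

```text
t 14.27 u 99.7 v 0.3 z 16.1 th~1.470  Fcx 3.2 Fz 8.2 Ftan 7.82 torque 0.789 j [-24.  32.  13. 117. -13.  33. 104.]
```

{"method": "jog_arm", "body": {"series": "-1 0 0.35 -0.03 0 0 0; -1 0 0.35 0 0 0 0; -1 0 0.2 0 0 0 0"}}

```text
time: 14.52
ee_pos: [0.5698, 0.096, 0.1459]
eef_rot: [[-0.273, 0.008, -0.962], [0.962, 0.002, -0.273], [-0.001, -1.0, -0.008]]
ft_force: [5.3, 1.9, 8.9]
grip_width: 0.0001
```

```bash
python3 -c "
from pl import *
lev()"
```

```text
t 14.52 u 100.8 v 0.3 z 7.4 th~1.557  Fcx 5.6 Fz 8.9 Ftan 8.85 torque 0.893 j [-24.  32.  13. 117. -13.  32. 104.]
```

{"method": "jog_arm", "body": {"series": "-1 0 0.1 0 0 0 0; -1 0 0.1 0 0 0 0"}}

```text
time: 14.68
ee_pos: [0.5699, 0.096, 0.1442]
eef_rot: [[-0.273, 0.008, -0.962], [0.962, 0.002, -0.273], [-0.001, -1.0, -0.008]]
ft_force: [3.7, 2.3, 11.5]
grip_width: -0.0
```

```bash
python3 -c "
from pl import *
lev()"
```

```text
t 14.68 u 100.9 v 0.2 z 5.7 th~1.574  Fcx 4.2 Fz 11.5 Ftan 11.49 torque 1.159 j [-24.  32.  13. 117. -13.  31. 104.]
```

{"method": "jog_arm", "body": {"series": "-1 0 0.1 0 0 0 0; -1 0 0.1 0 0 0 0"}}

```text
time: 14.85
ee_pos: [0.5701, 0.096, 0.1435]
eef_rot: [[-0.273, 0.008, -0.962], [0.962, 0.002, -0.273], [-0.0, -1.0, -0.009]]
ft_force: [-0.8, 1.6, 35.2]
grip_width: -0.0
```

```bash
python3 -c "
from pl import *
lev()"
```

```text
t 14.85 u 101.1 v 0.2 z 5.0 th~1.581  Fcx -0.3 Fz 35.2 Ftan 35.19 torque 3.556 j [-24.  32.  13. 117. -13.  31. 104.]
```

{"method": "jog_arm", "body": {"series": "-1 0 -0.5 0 0 0 0; -1 0 -2 0 0 0 0; -1 0 -3 0 0 0 0; -1 0 -3 0 0 0 0; -1 0 -3 2 0 0 0; -1 0 0 3 0 0 0; -1 0 0 3 0 0 0; -1 0 0 3 0 0 0; -1 0 0 0 0 0 0; -1 0 0 0 0 0 0"}}

```text
time: 15.68
ee_pos: [0.4596, 0.0647, 0.2564]
eef_rot: [[-0.272, 0.001, -0.962], [0.962, 0.001, -0.272], [0.0, -1.0, -0.001]]
ft_force: [1.2, 0.8, 0.7]
grip_width: 0.0001
```

```bash
python3 -c "
from pl import *
snap('wrist','w8');snap('top','top2');snap('scene','scene2');to([.438,.0585,.2385])
a=cv2.imread('pics/top2.png')[150:245,195:305];b=cv2.imread('pics/scene2.png')[125:245,205:310]
cv2.imwrite('pics/fin.png',np.hstack([cv2.resize(a,(400,345),interpolation=2),cv2.resize(b,(400,345),interpolation=2)]))
d=cv2.absdiff(cv2.imread('pics/top0.png'),cv2.imread('pics/top2.png')).max(2)
for n,(u,v) in dict(glue=(145,170),cutter=(381,219),offcut=(369,146)).items(): print(n,d[v-14:v+15,u-14:u+15].mean(), d[v-14:v+15,u-14:u+15].max())"
```

```text
t 15.8333 ee [0.4615 0.0654 0.2561] az 105.84653305765825 j [-28.8  16.2  17.6 124.7  -7.5  40.   99.7] 
F [-0.2329  0.5015 -0.2787] M [ 0.0127 -0.0256 -0.0172] w -4.0217645705630916e-05
delta cm tool [-0.0183  1.76    2.4477]
glue 3.087990487514863 6
cutter 3.0701545778834722 6
offcut 3.0 6
```

View pics/w8.png

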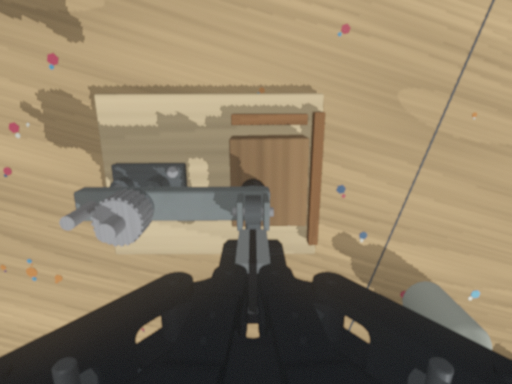

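View pics/fin.png

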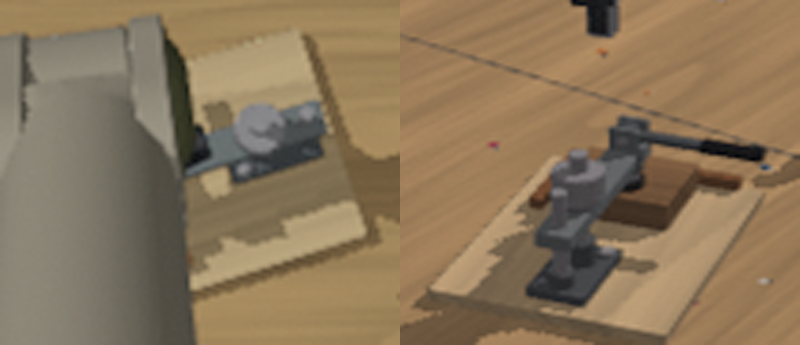

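```bash
python3 -c "
from pl import *
for z0 in (0,): 
  t=P+.115*cx; print('tip',proj('scene2',t),'pivot',proj('scene2',P))
  th=1.45;t2=P+.115*(cx*np.sin(th)+np.array([0,0,np.cos(th)]));print('1.45',proj('scene2',t2))
print('blank corner', atz('w7',232,156,.056),atz('w8',230.5,137,.056),atz('w7',308,157,.056),atz('w8',308,138,.056))
a=cv2.imread('pics/scene2.png')[140:215,240:320];cv2.imwrite('pics/s2.png',cv2.resize(a,None,fx=9,fy=8,interpolation=2))"
```

```text
tip [300.385  178.3609] pivot [264.7465 170.7366]
1.45 [300.3583 174.5398]
blank corner [0.4315 0.0321 0.056 ] [0.4334 0.033  0.056 ] [0.4094 0.1116 0.056 ] [0.4122 0.1116 0.056 ]
```

View pics/s2.png

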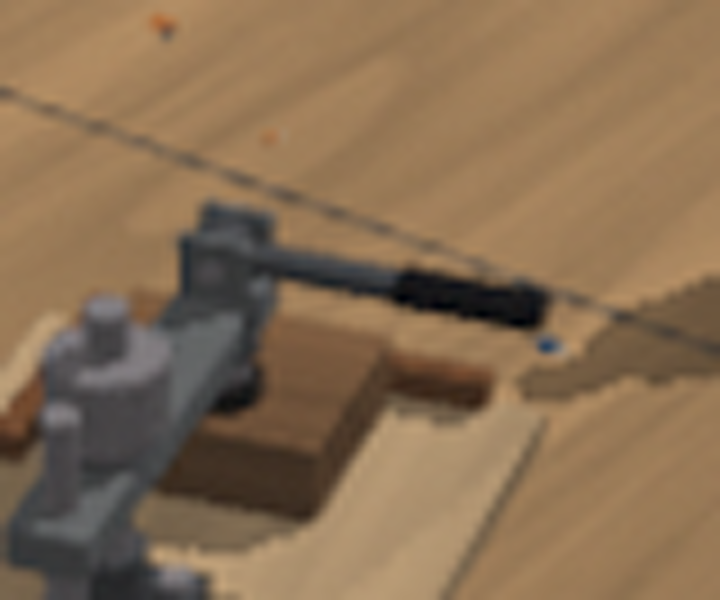

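```bash
python3 -c "
from rig import ctrl
print(ctrl.hand_in())"
```

```text
the job is handed in; nothing more can be done
None
```

I wound the nut down about 2.6 rad in two grips, then pushed the lever home with the closed fingertips. I then backed off so the robot touched nothing, and handed in at about 16 s of the 72 s allowed.

**Bite:** the torque needed on the lever stayed at about 0.48 N m until roughly 0.75–0.86 rad, then rose. That puts the start of the bite about half way, well below the 1.3 rad limit.

**Clamp force:** I did not measure it directly. The torque curve suggests about 55–65 N. The last point before the stop read high, which on its own would mean about 80 N, the upper limit. I took this as friction of the fingertip sliding on the lever. I did not check further by feeling the nut's torque under load.

**Lever:** it met its stop at about 1.58 rad, where the push rose to 35 N. The scene picture puts its tip at pixel (300.5, 178), which matches 1.57 rad to within half a pixel.

**Blank and bystanders:** the blank's visible corners differ by at most about 3 mm between pictures taken just before and just after the lever push. I had no clear picture from the very start to compare with. The top view shows no change at the glue bottle, hole cutter or offcut.

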